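# Unload the laminating press once the glue has set

### The arm

A 6-joint arm with a two-finger parallel gripper is mounted at the origin on a cart in front of the work surface, level with it; the furniture and walls round the work are solid. World frame = base frame: x ahead of the robot, y to its left, z up, the work surface at z = 0. Lengths are in m, angles in degrees, forces in N, time in s.
With the tool pointing down it reaches from about 0.375 to 0.975 m from the base axis. Payload 3.8 kg.
Tool frame: the origin (TCP) lies between the finger pads; the fingertips stand bot.tip_extent ahead of it and the grasp point (between the pads) lies 2 mm behind it (bot.tip_extent is the distance from the TCP to the fingertips, in m); z points along the fingers, y is the line along which they close (so a half turn about z gives the same grasp; the last joint's range is limited). The gripper opens to 88 mm and grips with 3 to 60 N. Pads are 18 mm wide; open, the fingers measure 123 mm over their backs; the gripper's body (75 mm by 187 mm) begins 45 mm behind the grasp point.
Start: joints at [-74.823, 15.12, 91.902, -0, 72.978, -2.114], TCP at [0.201, -0.644, 0.256] pointing down, gripper open.
Joint ranges: [-150.88, 150.88], [-54.13, 125.18], [17.81, 147.31], [-75.09, 255.09], [0, 152.58], [-146.25, 146.25]. Speed limits (degrees/s): [147.25, 147.25, 180, 180, 180, 180].

### API

Orientations are given as a 3x3 rotation matrix whose columns are the frame's x, y, z axes.
In Python, from bench import bot gives the robot as it stands.
- The arm moves only by the tool send_rows, never from a script. Its argument "targets" is one flat list of numbers, 7 for each row, row after row: the closure, from 0 (fully open) to 1 (shut), then the shift along the tool's x, y, z in mm, then the turn, a rotation vector about the tool's x, y, z in degrees. A call has 1 to 10 rows; each row shifts and turns the commanded pose from where the row before left it, along the tool's axes as they then stand; what a row does not reach is not made up. A row lasts 1/8 s, in which the tool goes at most 62.5 mm and 10.7 degrees, less where a joint would pass 70% of its speed; a pose out of reach is approached as far as the arm can. A call is refused whole if a number of a shift passes 62.5 or a number of a turn 10.7, either way. A call with a gripper value outside its range is refused whole. The fingers move at their own pace and stop on an object; "squeeze" is the grip in N (left out, the last holds). Time passes only in rows, so rows that do not move let the fingers close. It gives the time, the measured TCP pose, the force, the opening and the grip force at its end, in the units of the state.
- bot.get_state(): the state, without advancing time (a new reading comes with each control period).
- bot.capture(name): name is "scene" or "side" or "wrist"; returns a dict with "color" (400x640x3 uint8, red, green, blue), "depth" (400x640 float32, m along the optical axis (not along the pixel's ray), 0 where there is no reading), "fx", "fy", "cx", "cy" (pixels), "distortion" ([k1, k2, p1, p2, k3] as OpenCV has them; the pictures are not rectified), "world_from_camera" (4x4, takes a point from camera to world coordinates). Camera axes: x right, y up, looking along -z (the intrinsics and any distortion apply to the point x, -y, -z); pixel columns grow to the right and rows downward; lengths in m; the calibration is good to about 2 mm. A picture is of the moment at which its call begins.
- bot.job_done(): hands the job in; it is judged then, once.
The state is a dict: "clock": time; "joint_pos": joint angles; "joint_velocities": joint speeds; "tau": joint torques, N m; "tcp_pos": TCP position; "ee_rot": TCP orientation; "wrist_force": force on the tool from outside, world axes, zero at the start; "wrist_torque": the same for the moment, N m; "gripper_width": finger opening in m; "finger_force": force on a finger pad.
Only numpy, scipy, OpenCV 4.12 (cv2) and the standard library are available. Lean on these libraries where they do the work, as an engineer would, in place of code of your own. Each camera call takes 0.05 s, during which the arm holds its last target. There are 200 camera calls.

### The job

The glue in the laminating press has set, so unload the press: take off the two disc weights and set each flat in the wooden dish of its size, lay the pressure plate flat inside its rimmed wooden rest, and lay the white laminated blank centred on the slatted airing rack, lengthwise between the two end stops. Set things down rather than dropping them, and do not knock over or push away the dropper bottle of glue that stands among them.

Things in the scene. Friction and masses are not known exactly. Their poses are not given: they have to be found in the camera images.
- press: laminating press, fixed: dark steel base 112 (x) x 136 (y) x 12 mm, raised aluminium bed 90 (x) x 30 (y) mm with its top 20 mm above the underside, two steel guide pins 7 mm thick at y = +52 and -52 mm, tops 50 mm above the underside. Stack on the bed, from below: blank, pressure plate, large weight, small weight. Press and wooden places swap spots. Origin: centre of the underside, z up
- weight_small: small disc weight, dark steel with knurled rim, diameter 40 mm, 22 mm high, through bore 15 mm, about 0.2 kg; slipped over the pressure plate's 12 mm spindle, lying on the large weight. The spindle's tip stands 6 mm above its top; lift it straight up to clear. Origin: centre of the underside, z up
- weight_large: large disc weight, dark steel with knurled rim, diameter 60 mm, 24 mm high, through bore 15 mm, about 0.5 kg; slipped over the same spindle, lying on the pressure plate. Origin: centre of the underside, z up
- pressure_plate: grey steel plate 50 (x) x 126 (y) x 10 mm, two 10 mm holes at y = +52 and -52 mm over the press's guide pins, which stand 8 mm proud of it; in its middle an upright steel spindle 12 mm thick, rising 52 mm above the plate's top, its handle; about 0.3 kg. Lift it straight up off the pins. Origin: centre of the underside, x across, y along the plate, z up
- blank: laminated blank, white plastic sheet with a grey middle layer, 100 (x) x 44 (y) x 12 mm, a 12 mm hole near each end, about 0.07 kg; lies on the bed under the pressure plate, its ends sticking out either side; its long edges overhang the bed and lie 26 mm from the pins. Nothing sticks any more. Origin: centre of the underside, x along it, z up
- dish_small: small round wooden dish, fixed, place of the small weight: outside diameter 68 mm, recess diameter 56 mm, floor 6 mm above the underside, rim 10 mm above it (recess 4 mm deep). Origin: centre of the underside, z up
- dish_large: large round wooden dish, fixed, place of the large weight: outside diameter 88 mm, recess diameter 76 mm, floor 6 mm above the underside, rim 10 mm above it (recess 4 mm deep). Origin: centre of the underside, z up
- plate_rest: rectangular wooden rest with a low rim, fixed, place of the pressure plate: inside 66 (x) x 142 (y) mm, rim 6 mm wide, floor 6 mm above the underside, rim 10 mm above it. Origin: centre of the underside, x across it, y along it, z up. Either way round is right
- airing_rack: wooden airing rack, fixed, place of the blank: seven thin cross slats 60 mm long (y), their tops 16 mm above the underside, between two end stops 24 mm high that stand 116 mm apart along x. Origin: centre of the underside, x along it from stop to stop, z up. Either way round is right
- glue_bottle: dark dropper bottle with white nozzle, 29 mm thick, 86 mm high, standing loose toward the back of the desk; a bystander. Origin: centre of the underside, z up
Things that resemble listed ones, but are neither listed nor needed, are in the scene too. Leave any pink or turquoise look-alike of the weight_small alone.

How it is judged (in metres and radians):
At the end, for the whole second after the job is handed in: Each weight lies flat in the dish of its size (centres within 12 mm), the plate flat in its rest (14 mm, 0.2 rad), the blank flat on the rack's slats (15 mm, 0.2 rad), all at rest and within 3 mm of their seated heights (horizontal distance between weight_small and dish_small below 0.012 m and z of weight_small in the frame of dish_small between 0.003 and 0.009 m and linear speed of each of weight_small, weight_large, pressure_plate, blank below 0.03 m/s and angular speed of each of weight_small, weight_large, pressure_plate, blank below 0.3 rad/s and angle between each of weight_small, weight_large, pressure_plate, blank's own z axis and vertical below 0.1 rad and horizontal distance between weight_large and dish_large below 0.012 m and z of weight_large in the frame of dish_large between 0.003 and 0.009 m and horizontal distance between pressure_plate and plate_rest below 0.014 m and z of pressure_plate in the frame of plate_rest between 0.003 and 0.009 m and angle between the x axis of pressure_plate and the x axis of plate_rest, either way round below 0.2 rad and horizontal distance between blank and airing_rack below 0.015 m and z of blank in the frame of airing_rack between 0.013 and 0.019 m and angle between the x axis of blank and the x axis of airing_rack, either way round below 0.2 rad); the robot touches nothing.
It fails at once if the glue bottle is knocked over or pushed more than 25 mm away (angle between glue_bottle's own z axis and vertical above 0.5 rad or distance of glue_bottle from where it was at the start of the episode above 0.025 m).
It fails at once if a weight, the pressure plate or the blank is dropped: it falls free at more than 0.7 m/s (from some 25 mm or more) ((linear speed of weight_small above 0.7 m/s and contact force between weight_small and anything else below 0.02 N) or (linear speed of weight_large above 0.7 m/s and contact force between weight_large and anything else below 0.02 N) or (linear speed of pressure_plate above 0.7 m/s and contact force between pressure_plate and anything else below 0.02 N) or (linear speed of blank above 0.7 m/s and contact force between blank and anything else below 0.02 N)).
It also fails if it takes over 102 s, if anything falls off the work surface, if the arm or the gripper's body presses on something with over 40 N, if the wrist force passes 120 N, or if a joint passes its speed limit or range.

## Working session

There is one attempt and no reset: what is moved stays moved. The work goes in short steps, Python scripts to look and compute and a tool call to move; the robot and the scene stay as the last step left them, time stands still between calls to the robot, and variables do not carry over. Pictures are saved under pics/ and viewed, at most 14 in all, crops included, and the job is handed in when it is done.

Besides the shell and the picture viewer there is one more tool, called after "Call:" as a command line: name --argument value ..., lists and objects as JSON in quotes. send_rows: Moves the arm, as the interface text tells. Its arguments: {"type":"object","properties":{"targets":{"type":"array","items":{"type":"number"}},"squeeze":{"type":"number"}},"required":["targets"]}

```bash
mkdir -p pics; ls
cat > h.py <<'E'
import numpy as np, cv2
from bench import bot
def snap(cam,name):
    c=bot.capture(cam); cv2.imwrite(f'pics/{name}.png',c['color'][:,:,::-1]); np.savez(f'{name}.npz',**c); return c
def ray(c,u,v):
    K=np.array([[c['fx'],0,c['cx']],[0,c['fy'],c['cy']],[0,0,1.]],float)
    p=cv2.undistortPoints(np.array([[[u,v]]],float),K,np.array(c['distortion'],float))[0,0]
    T=c['world_from_camera']; return T[:3,3],T[:3,:3]@np.array([p[0],-p[1],-1])
def at_z(c,u,v,z):
    o,d=ray(c,u,v); return o+d*(z-o[2])/d[2]
def cloud(c):
    h,w=c['depth'].shape; K=np.array([[c['fx'],0,c['cx']],[0,c['fy'],c['cy']],[0,0,1.]],float)
    vv,uu=np.mgrid[:h,:w]; p=cv2.undistortPoints(np.stack([uu,vv],-1).reshape(-1,1,2).astype(float),K,np.array(c['distortion'],float)).reshape(h,w,2)
    d=c['depth']; P=np.stack([p[...,0]*d,-p[...,1]*d,-d],-1); T=c['world_from_camera']; P=P@T[:3,:3].T+T[:3,3]; P[d==0]=np.nan; return P
E
python3 - <<'E'
from h import *
s=bot.get_state();print(s,bot.tip_extent)
for n in('scene','side','wrist'):
    c=snap(n,n+'0');print(n,c['world_from_camera'].round(3).tolist(),c['fx'],c['distortion'])
E
```

```text
pics
{'clock': 0.0, 'joint_pos': array([-7.48218744e+01,  1.51694002e+01,  9.19799573e+01, -1.91998360e-03,
        7.29756121e+01, -2.11484839e+00]), 'joint_velocities': array([ 0.10148482, -0.02489996,  0.12565631,  0.03393385, -0.18074461,
        0.01880603]), 'tau': array([-1.74510329e-03, -5.02118146e+01, -3.56877136e+01,  7.27306260e-02,
        2.92790704e-02, -1.56940796e-04]), 'tcp_pos': array([ 0.20045859, -0.64386135,  0.25439732]), 'ee_rot': array([[ 9.54794346e-01,  2.97266538e-01, -6.01989106e-04],
       [ 2.97267143e-01, -9.54792045e-01,  2.09665594e-03],
       [ 4.84912402e-05, -2.18082681e-03, -9.99997621e-01]]), 'wrist_force': array([ 0.86117955, -0.34760492,  0.46222569]), 'wrist_torque': array([-0.00309619, -0.03059299, -0.02591106]), 'finger_force': 0.0, 'gripper_width': 0.08785781076891575} 0.017
scene [[0.876, 0.386, -0.29, 0.183], [-0.483, 0.683, -0.548, -0.78], [-0.014, 0.62, 0.784, 1.057], [0.0, 0.0, 0.0, 1.0]] 491.4122050285156 [0.03646298 0.         0.         0.         0.        ]
side [[-0.851, 0.294, -0.434, 0.156], [-0.524, -0.455, 0.72, 0.621], [0.014, 0.841, 0.542, 0.589], [0.0, 0.0, 0.0, 1.0]] 379.34797633397045 [-0.0105468  0.         0.         0.         0.       ]
wrist [[0.297, 0.914, 0.277, 0.273], [-0.955, 0.284, 0.085, -0.622], [-0.001, -0.29, 0.957, 0.384], [0.0, 0.0, 0.0, 1.0]] 332.99569099777 [-0.01648517  0.          0.          0.          0.        ]
```

View pics/scene0.png

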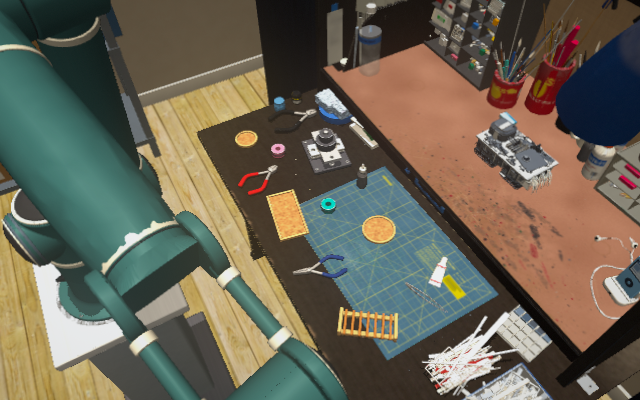

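View pics/side0.png

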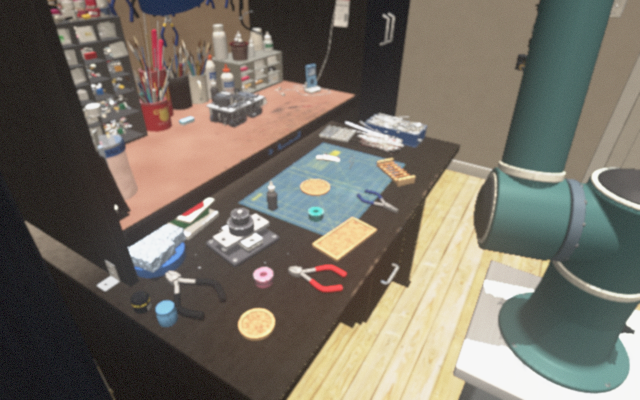

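The scene view shows the press at (325,147), the small dish at (246,138), the large dish at (379,229), the plate rest at (287,214), the rack at (368,324) and the bottle at (362,176). The pink look-alike is at (278,149) and the turquoise one at (328,204). Next I'll fit these from the depth cloud in an orthographic map.

Run:
```python
from h import *
c=dict(np.load('scene0.npz'));
for n,u,v in [('press',325,147),('ds',246,138),('dl',379,229),('rest',287,214),('rack',368,324),('bot',362,182)]:
    print(n,at_z(c,u,v,0.01).round(3))
P=cloud(c)
cen=at_z(c,325,200,0)
# ortho map: 1px=1.25mm; image right = -y, up = +x 
S=1.25e-3; x0,y0=0.2,0.6
m=np.isfinite(P[...,2])&(P[...,2]<0.12)&(P[...,2]>-0.02)
Q=P[m];print(Q[:,:2].min(0),Q[:,:2].max(0))
s=dict(np.load('side0.npz'))
for n,u,v in [('press',242,240),('ds',257,324),('dl',315,187),('rest',345,238),('rack',396,172)]:
    print(n,at_z(s,u,v,0.01).round(3))
for nm,k,b in [('cs',c,(230,90,400,350)),('ss',s,(200,160,420,345))]:
    u0,v0,u1,v1=b; im=k['color'][v0:v1,u0:u1,::-1]
    f=min(800/(u1-u0),600/(v1-v0)); cv2.imwrite(f'pics/{nm}.png',cv2.resize(im,None,fx=f,fy=f,interpolation=cv2.INTER_CUBIC)); print(nm,f)
```

```text
press [0.678 0.123 0.01 ]
ds [0.489 0.274 0.01 ]
dl [ 0.655 -0.205  0.01 ]
rest [ 0.469 -0.044  0.01 ]
rack [ 0.491 -0.412  0.01 ]
bot [ 0.701 -0.048  0.01 ]
[-0.15047788 -0.76956823] [1.32008922 1.21822156]
press [0.669 0.105 0.01 ]
ds [0.484 0.278 0.01 ]
dl [ 0.651 -0.199  0.01 ]
rest [ 0.465 -0.035  0.01 ]
rack [ 0.484 -0.417  0.01 ]
cs 2.3076923076923075
ss 3.2432432432432434
```

Call:
send_rows --targets '[0,33,-34,-10,0,0,0,0,33,-34,-10,0,0,0,0,33,-34,-10,0,0,0,0,33,-34,-10,0,0,0,0,33,-34,-10,0,0,0,0,33,-34,-10,0,0,0,0,33,-34,-10,0,0,0,0,33,-34,-10,0,0,0,0,33,-34,-10,0,0,0,0,33,-34,-10,0,0,0]'

```text
clock: 1.4
tcp_pos: [0.4149, -0.2202, 0.3559]
ee_rot: [[0.955, 0.297, 0.0], [0.297, -0.955, 0.0], [0.0, -0.0, -1.0]]
wrist_force: [1.2, -0.2, 0.4]
gripper_width: 0.0881
finger_force: 0.0
```

Call:
send_rows --targets '[0,33,-34,-10,0,0,0,0,33,-34,-10,0,0,0,0,33,-34,-10,0,0,0,0,33,-34,-10,0,0,0,0,0,0,0,0,0,0]'

```text
clock: 2.02
tcp_pos: [0.5013, -0.0502, 0.3962]
ee_rot: [[0.953, 0.302, 0.001], [0.302, -0.953, 0.0], [0.001, -0.0, -1.0]]
wrist_force: [-1.0, -0.7, 0.2]
gripper_width: 0.0884
finger_force: 0.0
```

Run:
```python
from h import *
s=bot.get_state();print(s['clock'],s['tcp_pos'],s['ee_rot'].round(3).tolist())
c=snap('wrist','w1'); d=c['depth'];print((d==0).mean(),np.median(d[d>0]))
```

```text
2.025 [ 0.50128856 -0.0502359   0.3961732 ] [[0.953, 0.302, 0.001], [0.302, -0.953, 0.0], [0.001, -0.0, -1.0]]
0.00409375 0.5022752
```

View pics/w1.png

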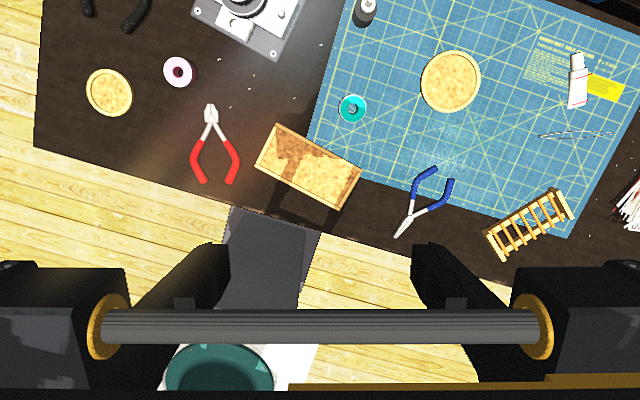

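The wrist view shows the small dish at (109,92), the large dish at (451,80), the rest at (308,167), the rack at (530,225), the bottle at (364,10) and the press cut off at (245,15). I'll fit the wooden places here from the cloud.

Run:
```python
from h import *
c=dict(np.load('w1.npz')); P=cloud(c)
def reg(name,u,v,r,zlo,zhi):
    win=np.zeros(P.shape[:2],bool); win[max(0,v-r):v+r,u-r:u+r]=1
    m=win&(P[...,2]>zlo)&(P[...,2]<zhi)
    # largest component after closing
    k=cv2.morphologyEx(m.astype(np.uint8),cv2.MORPH_CLOSE,np.ones((7,7)))
    n,l,st,_=cv2.connectedComponentsWithStats(k); i=1+st[1:,4].argmax(); q=P[(l==i)&m]
    (cx,cy),wh,a=cv2.minAreaRect((q[:,:2]*1000).astype(np.float32)); (ccx,ccy),cr=cv2.minEnclosingCircle((q[:,:2]*1000).astype(np.float32))
    print(name,'rect',round(cx,1),round(cy,1),np.round(wh,1),round(a,1),'circ',round(ccx,1),round(ccy,1),round(cr,1),'z',np.percentile(q[:,2]*1000,[5,50,95]).round(1))
w=P[(P[...,2]>-.01)&(P[...,2]<.01)]; print('table z',np.median(w[:,2]))
reg('ds',109,92,32,.004,.02);reg('dl',451,80,38,.004,.02);reg('rest',308,167,58,.004,.02);reg('rack',530,225,48,.008,.04)
# wood colour check
hsv=cv2.cvtColor(c['color'],cv2.COLOR_RGB2HSV)
for nm,u,v,r in [('ds',109,92,32),('dl',451,80,38),('rest',308,167,56),('rack',530,225,46)]:
    m=np.zeros(hsv.shape[:2],np.uint8); m[v-r:v+r,u-r:u+r]=((hsv[v-r:v+r,u-r:u+r,0]<28)&(hsv[v-r:v+r,u-r:u+r,1]>90)&(hsv[v-r:v+r,u-r:u+r,2]>110))*255
    m=cv2.morphologyEx(m,cv2.MORPH_CLOSE,np.ones((5,5)))
    n,l,st,_=cv2.connectedComponentsWithStats(m); i=1+st[1:,4].argmax(); vs,us=np.nonzero(l==i)
    q=np.array([at_z(c,a,b,.02 if nm=='rack' else .01)[:2]*1000 for a,b in zip(us,vs)],np.float32)
    print(nm,'col',cv2.minAreaRect(q),cv2.minEnclosingCircle(q))
# shelf: high stuff
for x in (.8,.85,.9):
  for y in (-.2,0,.1):
    s=dict(np.load('scene0.npz'));
S=cloud(s); 
for y in (-.2,-.05,.1,.2):
    q=S[(abs(S[...,1]-y)<.01)&(S[...,0]>.5)&(S[...,0]<1)]; print(y,[(x,np.round(np.nanmax(q[abs(q[:,0]-x)<.0125,2]),3)) for x in np.arange(.6,.98,.025) if (abs(q[:,0]-x)<.0125).any()])
```

```text
table z 0.0015683250096532042
ds rect 490.5 273.8 [68.3 67.1] 22.2 circ 489.7 274.2 34.8 z [ 5.   7.  10.7]
dl rect 659.0 -206.7 [105.1 122.4] 17.8 circ 657.1 -207.3 79.4 z [ 4.3  7.2 11.1]
rest rect 507.0 -52.8 [161.7 154. ] 78.6 circ 493.8 -46.4 98.0 z [ 4.8  7.  10.6]
rack rect 488.8 -413.3 [ 63.8 133. ] 54.3 circ 489.5 -412.4 72.0 z [10.1 15.4 24.8]
ds col ((489.6597900390625, 273.42279052734375), (66.63706970214844, 68.93843078613281), 17.062055587768555) ((489.80126953125, 273.5028076171875), 34.63701248168945)
dl col ((657.2071533203125, -200.1676025390625), (82.34820556640625, 81.2021713256836), 22.34129524230957) ((655.8576049804688, -202.72154235839844), 43.83523178100586)
rest col ((471.0385437011719, -31.116439819335938), (176.85928344726562, 82.78346252441406), 79.08869934082031) ((470.97418212890625, -34.154518127441406), 92.22452545166016)
rack col ((490.944580078125, -412.62451171875), (71.39424133300781, 133.18597412109375), 53.7938346862793) ((490.8692626953125, -411.88824462890625), 72.5087661743164)
-0.2 [(np.float64(0.6), np.float64(0.015)), (np.float64(0.625), n
[... 2426 characters left out ...]
.65), np.float64(0.004)), (np.float64(0.675), np.float64(0.003)), (np.float64(0.7000000000000001), np.float64(0.002)), (np.float64(0.7250000000000001), np.float64(0.002)), (np.float64(0.7500000000000001), np.float64(0.04)), (np.float64(0.7750000000000001), np.float64(0.134)), (np.float64(0.8000000000000002), np.float64(0.133)), (np.float64(0.8250000000000002), np.float64(0.133)), (np.float64(0.8500000000000002), np.float64(0.153)), (np.float64(0.8750000000000002), np.float64(0.266)), (np.float64(0.9000000000000002), np.float64(0.266)), (np.float64(0.9250000000000003), np.float64(0.132)), (np.float64(0.9500000000000003), np.float64(0.132)), (np.float64(0.9750000000000003), np.float64(0.133))]
```

Call:
send_rows --targets '[0,39,-19,24,0,0,0,0,39,-19,24,0,0,0,0,39,-19,24,0,0,0,0,39,-19,24,0,0,0,0,39,-19,24,0,0,0,0,0,0,0,0,0,0]'

```text
clock: 2.82
tcp_pos: [0.6575, 0.0957, 0.2709]
ee_rot: [[0.955, 0.298, -0.007], [0.298, -0.955, -0.001], [-0.007, -0.001, -1.0]]
wrist_force: [-0.1, -0.5, -0.7]
gripper_width: 0.0879
finger_force: 0.0
```

```bash
cat >> h.py <<'E'
def go(target,yaw=None):
    "print tool-frame shift (mm) to world target; yaw = wanted angle of tool x about world z (deg)"
    s=bot.get_state(); R=s['ee_rot']; d=R.T@(np.array(target)-s['tcp_pos'])*1000
    y=np.degrees(np.arctan2(R[1,0],R[0,0])); print('t',s['clock'],'tcp',s['tcp_pos'].round(4),'yaw',y.round(2),'shift',d.round(1), 'turnz',None if yaw is None else round(y-yaw,1),'j',s['joint_pos'].round(0), 'F',s['wrist_force'].round(1))
E
python3 - <<'E'
from h import *
go([.672,.112,.27]); c=snap('wrist','w2')
E
```

```text
t 2.825 tcp [0.6575 0.0957 0.2709] yaw 17.33 shift [ 18.7 -11.2   0.8] turnz None j [ 6. 14. 92. -0. 75. 79.] F [-0.1 -0.5 -0.7]
```

View pics/w2.png

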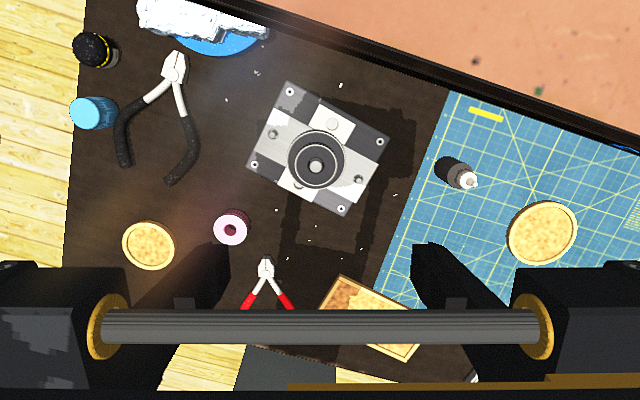

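The press lies at (316,160) with base corners at (287,80), (390,137), (344,217) and (247,167), so its y runs along the (103,57) pixel direction. The spindle tip is at (316,167), the pins at (274,133) and (357,181), and the bottle at (460,178). I'll enlarge it.

Run:
```python
from h import *
c=dict(np.load('w2.npz')); im=c['color'][70:225,235:400,::-1]
cv2.imwrite('pics/w2c.png',cv2.resize(im,None,fx=3.8,fy=3.8,interpolation=cv2.INTER_CUBIC))
b=[at_z(c,u,v,.012)[:2] for u,v in [(287,80),(390,137),(344,217),(247,167)]]; print(np.round(b,4).tolist(),np.mean(b,0), cv2.minAreaRect(np.float32(b)))
p=[at_z(c,u,v,.05)[:2] for u,v in [(274,133),(357,181)]];print(p,np.mean(p,0),np.degrees(np.arctan2(*(p[0]-p[1])[::-1])))
print('tip',at_z(c,316,167,.094))
P=cloud(c); m=(P[...,2]>.08)&(P[...,2]<.1); m[:, :235]=0;m[:,400:]=0;m[225:]=0
q=P[m]; print(len(q),cv2.minEnclosingCircle((q[:,:2]*1000).astype(np.float32)),np.median(q[:,2]))
m=(P[...,2]>.058)&(P[...,2]<.072); m[:, :235]=0;m[:,400:]=0;m[225:]=0
q=P[m]; print(len(q),cv2.minEnclosingCircle((q[:,:2]*1000).astype(np.float32)),np.median(q[:,2]))
```

```text
[[0.737, 0.1574], [0.7126, 0.0274], [0.6039, 0.0469], [0.6295, 0.1764]] [0.67075864 0.10204294] ((0.6704695820808411, 0.10216251760721207), (0.133180171251297, 0.11044482886791229), 79.38164520263672)
[array([0.68248127, 0.15239164]), array([0.65971661, 0.0535569 ])] [0.67109894 0.10297427] 77.0292492007071
tip [0.66993075 0.10252439 0.094     ]
1613 ((727.7591552734375, 131.75921630859375), 83.661376953125) 0.08836000926443444
1319 ((711.3997802734375, 143.80711364746094), 86.97482299804688) 0.06616305134598399
```

View pics/w2c.png

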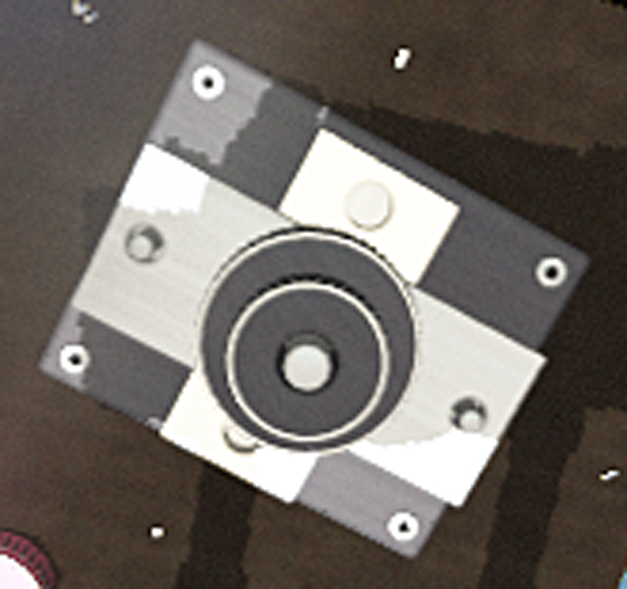

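Call:
send_rows --squeeze 25 --targets '[0,5,-1,45,0,0,0,0,5,-1,45,0,0,0,0,4,-1,45,0,0,0,0,0,0,15,0,0,0,0,0,0,0,0,0,0]'

```text
clock: 3.5
tcp_pos: [0.67, 0.1017, 0.1259]
ee_rot: [[0.955, 0.296, -0.001], [0.296, -0.955, -0.0], [-0.001, 0.0, -1.0]]
wrist_force: [0.5, 0.4, 0.4]
gripper_width: 0.0879
finger_force: 0.0
```

Run:
```python
from h import *
go([.6703,.1025,.091]); c=snap('wrist','w3')
```

```text
t 3.5 tcp [0.67   0.1017 0.1259] yaw 17.23 shift [ 0.5 -0.7 34.9] turnz None j [ 7. 21. 98. -0. 61. 79.] F [0.5 0.4 0.4]
```

View pics/w3.png

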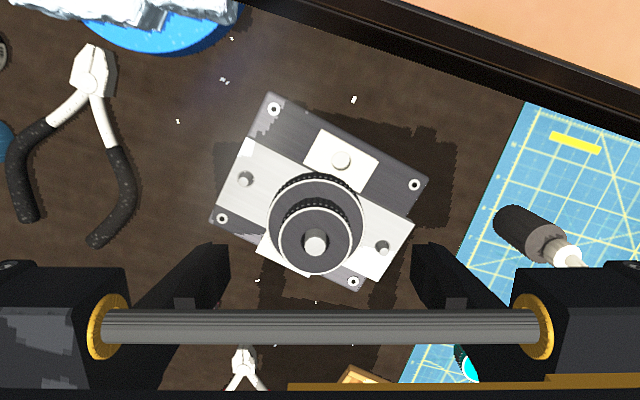

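Call:
send_rows --squeeze 25 --targets '[0,0,-1,20,0,0,0,0,0,0,15,0,0,0,0,0,0,0,0,0,0,1,0,0,0,0,0,0,1,0,0,0,0,0,0,1,0,0,0,0,0,0,1,0,0,0,0,0,0]'

```text
clock: 4.42
tcp_pos: [0.6706, 0.104, 0.0911]
ee_rot: [[0.955, 0.297, 0.001], [0.297, -0.955, 0.0], [0.001, 0.0, -1.0]]
wrist_force: [-0.5, 0.3, 0.3]
gripper_width: 0.0504
finger_force: 0.0
```

Call:
send_rows --targets '[1,0,0,0,0,0,0,1,0,0,0,0,0,0,1,0,0,0,0,0,0]'

```text
clock: 4.8
tcp_pos: [0.6705, 0.1041, 0.0909]
ee_rot: [[0.955, 0.297, 0.0], [0.297, -0.955, 0.0], [0.0, -0.0, -1.0]]
wrist_force: [-0.2, 1.2, 1.8]
gripper_width: 0.039
finger_force: 25.0
```

Call:
send_rows --targets '[1,0,0,-15,0,0,0,1,0,0,-30,0,0,0,1,0,0,-45,0,0,0,1,-20,-36,-10,0,0,0,1,-24,-42,0,0,0,0,1,-24,-42,0,0,0,0,1,-24,-42,0,0,0,0,1,-20,-34,20,0,0,0,1,-10,-20,30,0,0,0,1,0,0,0,0,0,0]'

```text
clock: 6.05
tcp_pos: [0.4864, 0.2737, 0.1385]
ee_rot: [[0.954, 0.3, -0.005], [0.3, -0.954, -0.003], [-0.006, 0.001, -1.0]]
wrist_force: [-0.1, -0.1, -2.4]
gripper_width: 0.0389
finger_force: 25.0
```

Run:
```python
from h import *
go([.4898,.2738,.033]); s=bot.get_state();print(s['gripper_width'],s['finger_force']); c=snap('wrist','w4')
```

```text
t 6.05 tcp [0.4864 0.2737 0.1385] yaw 17.44 shift [  3.9   0.8 105.5] turnz None j [ 27.   9. 113.  -0.  59.  99.] F [-0.1 -0.1 -2.4]
0.038867621714763365 24.999677413143218
```

View pics/w4.png

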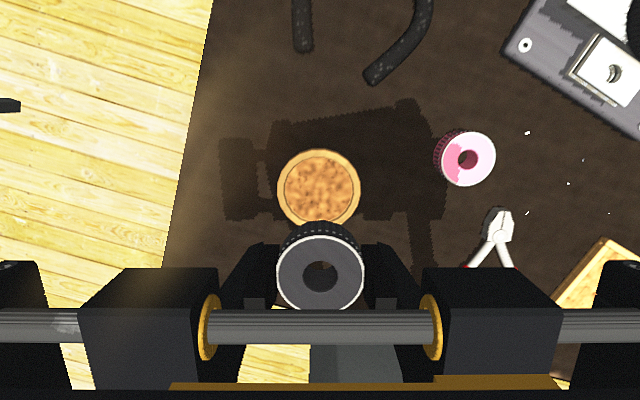

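The small weight is held upright at (320,275), and the dish is at (319,189). I'll check the dish position from here.

Run:
```python
from h import *
c=dict(np.load('w4.npz')); print([at_z(c,u,v,.01).round(4) for u,v in [(277,188),(361,188),(319,189)]])
```

```text
[array([0.4831, 0.3074, 0.01  ]), array([0.5031, 0.2433, 0.01  ]), array([0.4923, 0.2751, 0.01  ])]
```

Call:
send_rows --targets '[1,5,0,40,0,0,0,1,0,0,40,0,0,0,1,0,0,20,0,0,0,1,0,0,4,0,0,0,1,0,0,0,0,0,0]'

```text
clock: 6.72
tcp_pos: [0.4962, 0.2755, 0.0381]
ee_rot: [[0.955, 0.296, 0.002], [0.296, -0.955, 0.001], [0.002, -0.0, -1.0]]
wrist_force: [-0.1, 0.5, -1.7]
gripper_width: 0.0389
finger_force: 25.0
```

Call:
send_rows --targets '[1,-5,-1,3,0,0,0,1,0,0,2,0,0,0,1,0,0,1,0,0,0,1,0,0,0,0,0,0]'

```text
clock: 7.22
tcp_pos: [0.4894, 0.275, 0.0309]
ee_rot: [[0.955, 0.297, 0.0], [0.297, -0.955, 0.0], [0.0, -0.0, -1.0]]
wrist_force: [0.1, -0.4, -2.1]
gripper_width: 0.0392
finger_force: 25.0
```

Call:
send_rows --targets '[1,1,0,1,0,0,0,1,0,0,0,0,0,0,1,0,0,0,0,0,0]'

```text
clock: 7.6
tcp_pos: [0.4895, 0.275, 0.0308]
ee_rot: [[0.955, 0.297, -0.002], [0.297, -0.955, -0.001], [-0.002, 0.0, -1.0]]
wrist_force: [-5.6, -1.8, 9.6]
gripper_width: 0.039
finger_force: 25.0
```

Call:
send_rows --targets '[0.4,0,0,0,0,0,0,0.4,0,0,0,0,0,0,0,0,0,-20,0,0,0,0,0,0,-50,0,0,0,0,0,0,-50,0,0,0,0,30,0,-30,0,0,0,0,0,0,0,0,0,0]'

```text
clock: 8.48
tcp_pos: [0.5226, 0.2856, 0.1835]
ee_rot: [[0.955, 0.297, 0.008], [0.297, -0.955, 0.004], [0.008, -0.001, -1.0]]
wrist_force: [-0.2, 0.7, 0.3]
gripper_width: 0.0878
finger_force: 0.0
```

Run:
```python
from h import *
go([.6705,.103,.12]); c=snap('wrist','w5'); P=cloud(c)
cv2.imwrite('pics/w5c.png',cv2.resize(c['color'][80:330,180:500,::-1],None,fx=2,fy=2))
```

```text
t 8.475 tcp [0.5226 0.2856 0.1835] yaw 17.27 shift [ 86.5 218.3  63.9] turnz None j [ 26.   9. 107.  -0.  63.  99.] F [-0.2  0.7  0.3]
```

View pics/w5c.png

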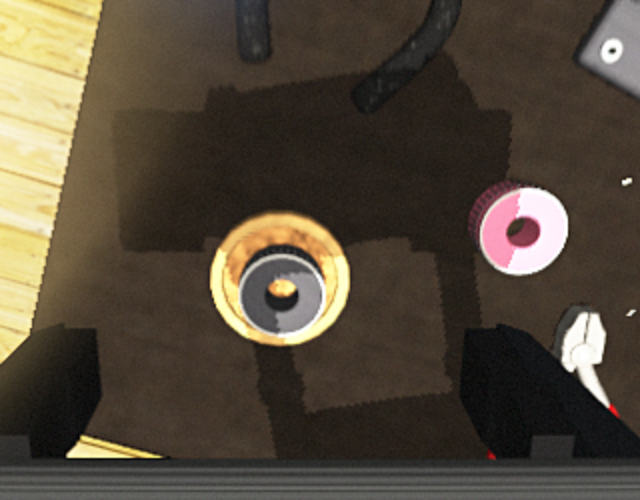

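The small weight lies in its dish: top centre at about (321.5,227), dish rim centre at about (320,219.5). I'll work out the offset and go for the large weight.

Run:
```python
from h import *
c=dict(np.load('w5.npz')); print(at_z(c,321.5,227,.028).round(4),at_z(c,320,219.5,.01).round(4))
```

```text
[0.4899 0.273  0.028 ] [0.4903 0.2746 0.01  ]
```

Call:
send_rows --targets '[0,17,43,0,0,0,0,0,17,43,0,0,0,0,0,17,43,0,0,0,0,0,17,43,0,0,0,0,0,18,46,20,0,0,0,0,0,0,25,0,0,0,0,0,0,0,0,0,0,0,0,0,0,0,0,0]'

```text
clock: 9.52
tcp_pos: [0.6645, 0.1019, 0.1335]
ee_rot: [[0.955, 0.298, -0.003], [0.298, -0.955, -0.0], [-0.003, -0.001, -1.0]]
wrist_force: [-0.3, -0.1, -0.7]
gripper_width: 0.0884
finger_force: 0.0
```

Run:
```python
from h import *
go([.6705,.103,.069]); c=snap('wrist','w6')
cv2.imwrite('pics/w6c.png',cv2.resize(c['color'][80:330,180:500,::-1],None,fx=2,fy=2))
```

```text
t 9.525 tcp [0.6645 0.1019 0.1335] yaw 17.32 shift [ 6.2  0.8 64.5] turnz None j [ 7. 20. 99.  0. 61. 79.] F [-0.3 -0.1 -0.7]
```

View pics/w6c.png

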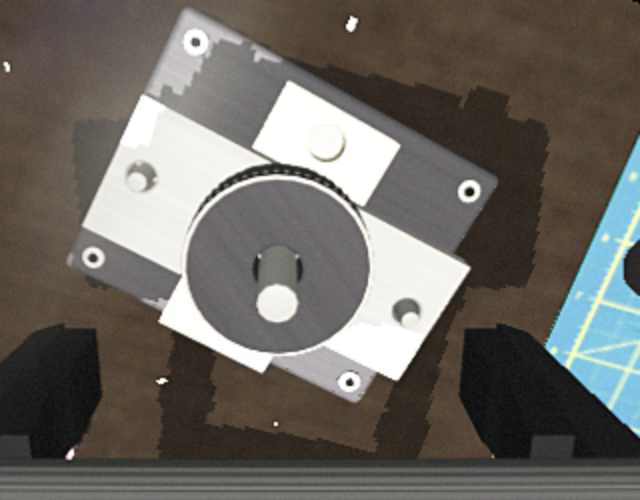

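The small weight sits within 2 mm of its dish centre. The large weight is clear at crop (278,265), centred between the fingers.

Call:
send_rows --squeeze 40 --targets '[0,6,1,25,0,0,0,0,0,0,25,0,0,0,0,0,0,13,0,0,0,0,0,0,0,0,0,0,1,0,0,0,0,0,0,1,0,0,0,0,0,0,1,0,0,0,0,0,0,1,0,0,0,0,0,0,1,0,0,0,0,0,0]'

```text
clock: 10.7
tcp_pos: [0.6722, 0.1035, 0.0728]
ee_rot: [[0.955, 0.297, 0.001], [0.297, -0.955, 0.002], [0.001, -0.001, -1.0]]
wrist_force: [-2.3, 4.7, 5.4]
gripper_width: 0.0574
finger_force: 40.0
```

Call:
send_rows --targets '[1,0,0,-10,0,0,0,1,0,0,-30,0,0,0,1,0,0,-45,0,0,0,1,0,0,-45,0,0,0,1,0,0,0,0,0,0]'

```text
clock: 11.32
tcp_pos: [0.6749, 0.1019, 0.2063]
ee_rot: [[0.955, 0.297, 0.009], [0.297, -0.955, 0.0], [0.009, 0.003, -1.0]]
wrist_force: [0.8, 0.4, -4.2]
gripper_width: 0.0581
finger_force: 40.0
```

Call:
send_rows --targets '[1,-10,28,0,0,0,0,1,-15,42,0,0,0,0,1,-15,42,0,0,0,0,1,-15,42,0,0,0,0,1,-15,42,0,0,0,0,1,-15,42,0,0,0,0,1,-12,33,0,0,0,0,1,-9,18,0,0,0,0,1,0,0,0,0,0,0,1,0,0,0,0,0,0]'

```text
clock: 12.58
tcp_pos: [0.6563, -0.2039, 0.2007]
ee_rot: [[0.955, 0.298, -0.001], [0.298, -0.955, 0.001], [-0.001, -0.002, -1.0]]
wrist_force: [0.6, 1.1, -5.0]
gripper_width: 0.0574
finger_force: 40.0
```

Run:
```python
from h import *
go([.6565,-.204,.0385]); c=snap('wrist','w7')
hsv=cv2.cvtColor(c['color'],cv2.COLOR_RGB2HSV); m=((hsv[...,0]<28)&(hsv[...,1]>90)&(hsv[...,2]>110)).astype(np.uint8)
m=cv2.morphologyEx(m,cv2.MORPH_CLOSE,np.ones((5,5))); n,l,st,ce=cv2.connectedComponentsWithStats(m)
for i in range(1,n):
    if st[i,4]>400: print(st[i],ce[i].round(1))
```

```text
t 12.575 tcp [ 0.6563 -0.2039  0.2007] yaw 17.32 shift [  0.3   0.5 162.2] turnz None j [-19.  19.  93.   0.  68.  53.] F [ 0.6  1.1 -5. ]
[  341     0   299   108 15959] [540.3  35.4]
[ 275  134   88   75 5140] [318.1 171.2]
[  53  219   99   73 2070] [ 91.2 255. ]
[154 295  25  65 508] [161.6 330.1]
[468 296  18  64 442] [479.  331.9]
[ 211  350  394   41 4530] [430.2 381.4]
```

View pics/w7.png

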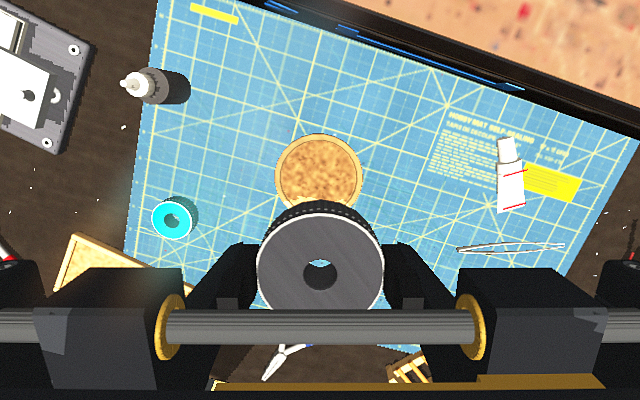

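The weight is held level at (320,275), and the dish spans u 275–363 with its top at v=134, so its centre is about (319,177).

Run:
```python
from h import *
c=dict(np.load('w7.npz')); print([at_z(c,u,v,.01).round(4) for u,v in [(319,177),(274.5,177),(363.5,177),(319,133.5)]])
```

```text
[array([ 0.6584, -0.2031,  0.01  ]), array([ 0.6454, -0.1613,  0.01  ]), array([ 0.6714, -0.2448,  0.01  ]), array([ 0.6986, -0.1906,  0.01  ])]
```

Call:
send_rows --targets '[1,0,0,45,0,0,0,1,0,0,45,0,0,0,1,0,0,35,0,0,0,1,0,0,15,0,0,0,1,0,0,0,0,0,0,1,0,0,0,0,0,0]'

```text
clock: 13.38
tcp_pos: [0.6584, -0.2053, 0.0639]
ee_rot: [[0.955, 0.298, 0.004], [0.298, -0.955, -0.001], [0.003, 0.002, -1.0]]
wrist_force: [-0.1, -0.1, -3.9]
gripper_width: 0.0582
finger_force: 40.0
```

Call:
send_rows --targets '[1,0,-2,12,0,0,0,1,0,0,7,0,0,0,1,0,0,3,0,0,0,1,0,0,0,0,0,0,1,0,0,0,0,0,0]'

```text
clock: 14.0
tcp_pos: [0.6562, -0.2033, 0.0399]
ee_rot: [[0.955, 0.297, 0.0], [0.297, -0.955, -0.0], [0.0, 0.0, -1.0]]
wrist_force: [-0.8, -0.2, -4.5]
gripper_width: 0.0578
finger_force: 40.0
```

Call:
send_rows --targets '[1,1,0,2,0,0,0,1,0,0,0,0,0,0,1,0,0,1,0,0,0,1,0,0,0,0,0,0,1,0,0,0,0,0,0]'

```text
clock: 14.62
tcp_pos: [0.6572, -0.2029, 0.0369]
ee_rot: [[0.955, 0.297, 0.0], [0.297, -0.955, -0.0], [0.0, 0.0, -1.0]]
wrist_force: [0.6, 1.0, -3.1]
gripper_width: 0.0581
finger_force: 40.0
```

Call:
send_rows --targets '[1,0,0,1,0,0,0,1,0,0,0,0,0,0,1,0,0,0,0,0,0]'

```text
clock: 15.0
tcp_pos: [0.6572, -0.2029, 0.0369]
ee_rot: [[0.955, 0.297, 0.0], [0.297, -0.955, -0.0], [0.0, 0.0, -1.0]]
wrist_force: [-4.7, 0.9, 6.1]
gripper_width: 0.0576
finger_force: 40.0
```

Call:
send_rows --targets '[0,0,0,0,0,0,0,0,0,0,0,0,0,0,0,0,0,-15,0,0,0,0,0,0,-50,0,0,0,0,0,0,-55,0,0,0,0,0,0,-40,0,0,0,0,0,0,0,0,0,0]'

```text
clock: 15.88
tcp_pos: [0.6603, -0.204, 0.2026]
ee_rot: [[0.955, 0.297, 0.011], [0.297, -0.955, -0.004], [0.009, 0.007, -1.0]]
wrist_force: [-0.1, 0.5, 0.5]
gripper_width: 0.088
finger_force: 0.0
```

Run:
```python
from h import *
go([.6703,.1028,.2]); c=snap('wrist','w8')
cv2.imwrite('pics/w8c.png',cv2.resize(c['color'][110:330,180:470,::-1],None,fx=2,fy=2))
```

```text
t 15.875 tcp [ 0.6603 -0.204   0.2026] yaw 17.29 shift [ 100.7 -290.     1.6] turnz None j [-19.  18.  93.   0.  68.  53.] F [-0.1  0.5  0.5]
```

View pics/w8c.png

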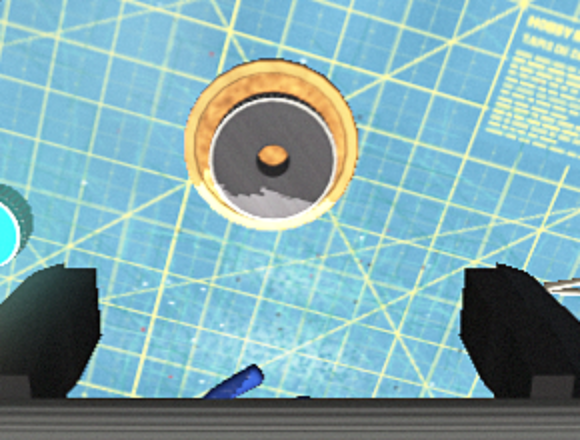

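The large weight lies flat in its dish: weight at crop (273,158), dish at (271,145), with the difference coming from height. On to the plate.

Run:
```python
from h import *
c=dict(np.load('w8.npz')); print(at_z(c,316.5,189,.03).round(4),at_z(c,315.3,182.5,.01).round(4))
```

```text
[ 0.6568 -0.2041  0.03  ] [ 0.6579 -0.2025  0.01  ]
```

Call:
send_rows --targets '[0,14,-41,0,0,0,0,0,14,-41,0,0,0,0,0,14,-41,0,0,0,0,0,14,-41,0,0,0,0,0,14,-41,0,0,0,0,0,14,-41,0,0,0,0,0,16,-44,0,0,0,0,0,0,0,40,0,0,0,0,0,0,20,0,0,0,0,0,0,0,0,0,0]'

```text
clock: 17.18
tcp_pos: [0.6636, 0.1029, 0.1317]
ee_rot: [[0.955, 0.297, -0.007], [0.297, -0.955, -0.001], [-0.007, -0.001, -1.0]]
wrist_force: [-0.6, -1.2, -0.0]
gripper_width: 0.0883
finger_force: 0.0
```

Run:
```python
from h import *
go([.6703,.1028,.076]); c=snap('wrist','w9')
P=cloud(c); m=(P[...,2]>.085)&(P[...,2]<.1)&(np.hypot(P[...,0]-.67,P[...,1]-.103)<.02)
q=P[m]; print(len(q),cv2.minEnclosingCircle((q[:,:2]*1000).astype(np.float32)),np.median(q[:,:2],0))
m=(P[...,2]>.038)&(P[...,2]<.046)&(np.hypot(P[...,0]-.67,P[...,1]-.103)<.08);m[290:]=0
q=P[m]; print(cv2.minAreaRect((q[:,:2]*1000).astype(np.float32)))
```

```text
t 17.175 tcp [0.6636 0.1029 0.1317] yaw 17.26 shift [ 6.8  2.2 55.7] turnz None j [ 7. 21. 99. -0. 61. 79.] F [-0.6 -1.2 -0. ]
436 ((670.0180053710938, 102.99888610839844), 6.033865451812744) [0.67144696 0.10340688]
((669.5411376953125, 102.77493286132812), (126.67459106445312, 51.07661819458008), 79.2862319946289)
```

Call:
send_rows --squeeze 40 --targets '[0.5,6,2,25,0,0,0,0.6,0,0,25,0,0,0,0.6,0,0,6,0,0,0,0.6,0,0,0,0,0,0,1,0,0,0,0,0,0,1,0,0,0,0,0,0,1,0,0,0,0,0,0,1,0,0,0,0,0,0,1,0,0,0,0,0,0]'

```text
clock: 18.35
tcp_pos: [0.6727, 0.1041, 0.08]
ee_rot: [[0.955, 0.297, 0.0], [0.297, -0.955, 0.001], [0.0, -0.0, -1.0]]
wrist_force: [-0.5, 2.3, 2.3]
gripper_width: 0.0108
finger_force: 40.0
```

Call:
send_rows --targets '[1,0,0,-8,0,0,0,1,0,0,-15,0,0,0,1,0,0,-25,0,0,0,1,0,0,-30,0,0,0,1,0,0,-20,0,0,0,1,0,0,0,0,0,0]'

```text
clock: 19.1
tcp_pos: [0.6741, 0.1035, 0.1807]
ee_rot: [[0.955, 0.297, 0.005], [0.297, -0.955, 0.0], [0.005, 0.001, -1.0]]
wrist_force: [0.8, -0.9, -3.5]
gripper_width: 0.0108
finger_force: 40.0
```

Run:
```python
from h import *
c=dict(np.load('w1.npz'));s=dict(np.load('scene0.npz'))
f=lambda k,u,v,n,w:cv2.resize(k['color'][v-n:v+n,u-w:u+w,::-1],None,fx=4,fy=4,interpolation=cv2.INTER_CUBIC)
a=f(c,308,167,50,60);b=f(c,530,225,42,52); d=f(s,287,214,28,30)
W=800;out=np.zeros((600,W+40,3),np.uint8);out=np.zeros((600,800,3),np.uint8)
a=a[:, :];out[:400,:480]=a; 
b=cv2.resize(b,(320,int(336*320/416))) ; out[:b.shape[0],480:800]=b
cv2.imwrite('pics/comb.png',out)
print(bot.get_state()['tcp_pos'],bot.get_state()['gripper_width'])
w=snap('wrist','w10')
P=cloud(w); 
t=bot.get_state()['tcp_pos']; m=(abs(P[...,2]-(t[2]-.08+.042))<.006)&(np.hypot(P[...,0]-t[0],P[...,1]-t[1])<.08);m[300:]=0
q=P[m];print(cv2.minAreaRect((q[:,:2]*1000).astype(np.float32)),q[:,2].std())
```

```text
[0.67409569 0.10354998 0.18067174] 0.010789752660768037
((671.2416381835938, 101.9918212890625), (126.67635345458984, 50.93999481201172), 79.25285339355469) 0.0015154700913593798
```

View pics/comb.png

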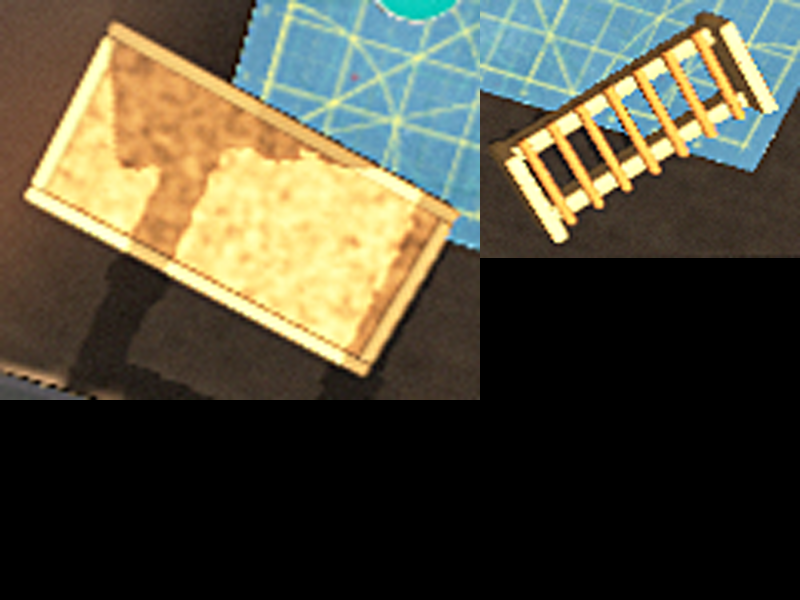

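The plate is up, level and still at the same yaw. The rest's outer corners in the crop are (111,25), (457,215), (365,372) and (28,195). The rack's stop outer corners are (735,22), (776,108), (555,242) and (508,160).

Run:
```python
from h import *
c=dict(np.load('w1.npz'))
r=np.float32([at_z(c,248+u/4,117+v/4,.01)[:2]*1000 for u,v in [(111,25),(457,215),(365,372),(28,195)]]); print(r.round(1).tolist(),r.mean(0),cv2.minAreaRect(r))
k=4*320/416
r=np.float32([at_z(c,478+(u-480)/k,183+v/k,.024)[:2]*1000 for u,v in [(735,22),(776,108),(555,242),(508,160)]]); print(r.round(1).tolist(),r.mean(0),cv2.minAreaRect(r))
go([.470,-.040,.13])
```

```text
[[521.2000122070312, 24.799999237060547], [491.70001220703125, -124.5999984741211], [419.0, -110.69999694824219], [448.6000061035156, 38.599998474121094]] [470.1474  -42.97152] ((470.1326904296875, -42.941253662109375), (152.69346618652344, 74.00568389892578), 78.80964660644531)
[[559.2999877929688, -430.79998779296875], [524.2999877929688, -475.20001220703125], [418.8999938964844, -398.29998779296875], [455.0, -352.29998779296875]] [ 489.36395 -414.17896] ((489.08502197265625, -414.57257080078125), (58.45013427734375, 131.66287231445312), 53.03301239013672)
t 19.15 tcp [0.673  0.1034 0.1787] yaw 17.29 shift [-236.5   76.6   48.4] turnz None j [ 7. 19. 96. -0. 66. 79.] F [-2.   0.5 -3.7]
```

Call:
send_rows --targets '[1,-25,8,0,0,0,0,1,-40,13,0,0,0,0,1,-40,14,0,0,0,0,1,-40,14,0,0,0,0,1,-40,14,0,0,0,0,1,-30,10,20,0,0,0,1,-19,6,30,0,0,0,1,0,0,0,0,0,0,1,0,0,0,0,0,0]'

```text
clock: 20.27
tcp_pos: [0.4733, -0.0412, 0.128]
ee_rot: [[0.955, 0.297, 0.0], [0.297, -0.955, 0.0], [0.0, -0.0, -1.0]]
wrist_force: [0.6, 0.1, -3.0]
gripper_width: 0.0108
finger_force: 40.0
```

Run:
```python
from h import *
go([.473,-.0415,.055]); w=snap('wrist','w11')
P=cloud(w); t=bot.get_state()['tcp_pos']; m=(abs(P[...,2]-(t[2]-.08+.042))<.008)&(np.hypot(P[...,0]-t[0],P[...,1]-t[1])<.08);m[300:]=0
q=P[m];print(cv2.minAreaRect((q[:,:2]*1000).astype(np.float32)),q[:,2].mean(),q[:,2].std())
```

```text
t 20.275 tcp [ 0.4733 -0.0412  0.128 ] yaw 17.28 shift [-0.4  0.2 73. ] turnz None j [ -8.   0. 123.   0.  57.  65.] F [ 0.6  0.1 -3. ]
((470.12445068359375, -42.8729248046875), (127.16217041015625, 51.336509704589844), 79.09262084960938) 0.09024065082294881 0.0014625612889826777
```

View pics/w11.png

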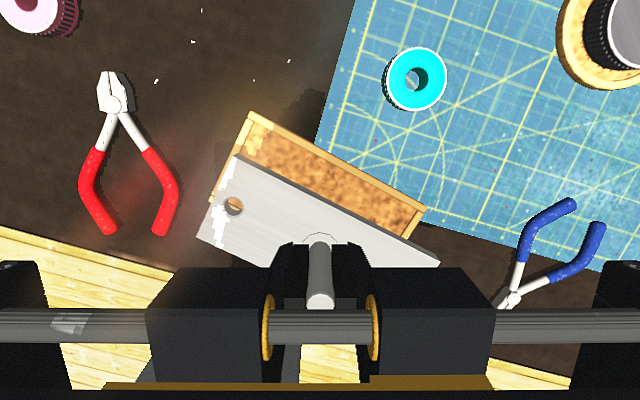

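The plate hangs level over the rest, whose far rim corners are at (250,112) and (425,207).

Run:
```python
from h import *
c=dict(np.load('w11.npz')); print([at_z(c,u,v,.01).round(4) for u,v in [(250,112),(425,207)]])
```

```text
[array([0.5226, 0.0257, 0.01  ]), array([ 0.4933, -0.1221,  0.01  ])]
```

Call:
send_rows --targets '[1,0,0,25,0,0,0,1,0,0,25,0,0,0,1,0,0,10,0,0,0,1,0,0,0,0,0,0,1,0,0,0,0,0,0]'

```text
clock: 20.95
tcp_pos: [0.474, -0.0414, 0.0689]
ee_rot: [[0.955, 0.298, 0.002], [0.298, -0.955, -0.0], [0.002, 0.001, -1.0]]
wrist_force: [0.1, -0.6, -3.4]
gripper_width: 0.0106
finger_force: 40.0
```

Rest consistent within 2 mm. Lower to about 0.055.

Call:
send_rows --targets '[1,1,-1,8,0,0,0,1,0,0,4,0,0,0,1,0,0,0,0,0,0,1,0,0,1,0,0,0,1,0,0,0,0,0,0]'

```text
clock: 21.58
tcp_pos: [0.4733, -0.0402, 0.0547]
ee_rot: [[0.955, 0.297, 0.0], [0.297, -0.955, -0.0], [0.0, 0.0, -1.0]]
wrist_force: [0.7, -0.2, -3.3]
gripper_width: 0.0107
finger_force: 40.0
```

Call:
send_rows --targets '[1,0,0,1,0,0,0,1,0,0,0,0,0,0,1,0,0,0,0,0,0]'

```text
clock: 21.95
tcp_pos: [0.4736, -0.0401, 0.0539]
ee_rot: [[0.955, 0.297, 0.001], [0.297, -0.955, -0.0], [0.001, 0.0, -1.0]]
wrist_force: [1.0, 0.6, -0.2]
gripper_width: 0.0112
finger_force: 40.0
```

Call:
send_rows --targets '[0,0,0,0,0,0,0,0,0,0,0,0,0,0,0,0,0,-10,0,0,0,0,0,0,-45,0,0,0,0,0,0,-45,0,0,0,0,0,0,-20,0,0,9,0,0,0,0,0,0,10,0,0,0,0,0,0,9.3,0,0,0,0,0,0,0]'

```text
clock: 23.08
tcp_pos: [0.4735, -0.0402, 0.1745]
ee_rot: [[0.982, -0.189, 0.001], [-0.189, -0.982, -0.0], [0.001, -0.0, -1.0]]
wrist_force: [0.3, -0.1, 0.5]
gripper_width: 0.0882
finger_force: 0.0
```

Run:
```python
from h import *
go([.670,.1027,.14],-10.8); w=snap('wrist','w12')
P=cloud(w); m=(P[...,2]>.011)&(P[...,2]<.021)&(abs(P[...,0]-.47)<.06)&(abs(P[...,1]+.04)<.09)&(w['color'].std(2)<15);m[300:]=0
q=P[m];print(cv2.minAreaRect((q[:,:2]*1000).astype(np.float32)),q[:,2].mean(),q[:,2].std())
```

```text
t 23.075 tcp [ 0.4735 -0.0402  0.1745] yaw -10.91 shift [ 165.9 -177.5   34.7] turnz -0.1 j [ -8.  -3. 121.  -0.  62.  93.] F [ 0.3 -0.1  0.5]
((470.5713195800781, -42.528724670410156), (150.5406494140625, 55.839927673339844), 76.45219421386719) 0.016182125717712378 0.0008116759087775409
```

Call:
send_rows --targets '[0,33,-35,0,0,0,0,0,33,-35,0,0,0,0,0,33,-36,0,0,0,0,0,33,-36,0,0,0,0,0,34,-36,0,0,0,0,0.3,0,0,30,0,0,0,0.37,0,0,10,0,0,0,0.37,0,0,0,0,0,0,0.37,0,0,0,0,0,0]'

```text
clock: 24.25
tcp_pos: [0.6704, 0.1025, 0.1348]
ee_rot: [[0.982, -0.191, 0.001], [-0.191, -0.982, 0.0], [0.001, -0.0, -1.0]]
wrist_force: [0.9, -0.2, 0.4]
gripper_width: 0.0557
finger_force: 0.0
```

Run:
```python
from h import *
w=snap('wrist','w13'); P=cloud(w); m=(P[...,2]>.027)&(P[...,2]<.037)&(np.hypot(P[...,0]-.67,P[...,1]-.103)<.06)
m=cv2.morphologyEx(m.astype(np.uint8),cv2.MORPH_OPEN,np.ones((5,5)))>0
q=P[m];print(cv2.minAreaRect((q[:,:2]*1000).astype(np.float32)),q[:,2].mean()); go([.670,.1027,.042],-10.8); print(bot.get_state()['gripper_width'])
```

```text
((670.490966796875, 105.39141845703125), (44.1427116394043, 100.77669525146484), 78.37366485595703) 0.032159644593381186
t 24.3 tcp [0.6707 0.1025 0.1351] yaw -11.02 shift [-0.9  0.  93.1] turnz -0.2 j [  7.  21.  98.   0.  61. 108.] F [-0.  -0.4  1.1]
0.055696357094211654
```

View pics/w13.png

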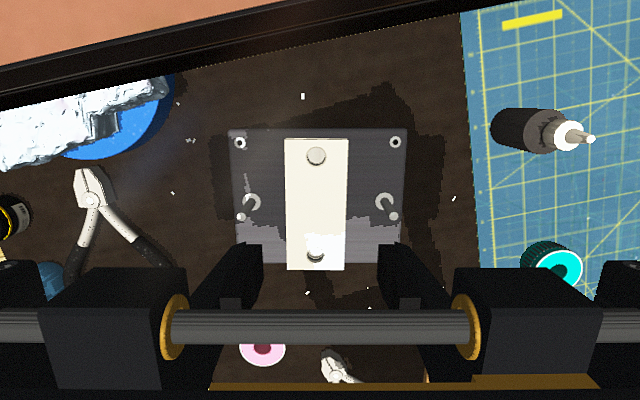

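Call:
send_rows --squeeze 15 --targets '[0.37,0,-0.5,25,0,0,0,0.37,0,0,25,0,0,0,0.37,0,0,5,0,0,0,0.37,0,0,0,0,0,0,0.37,0,0,0,0,0,0]'

```text
clock: 24.92
tcp_pos: [0.6715, 0.1035, 0.0805]
ee_rot: [[0.982, -0.191, 0.003], [-0.191, -0.982, 0.0], [0.003, -0.001, -1.0]]
wrist_force: [-0.4, -0.2, -0.2]
gripper_width: 0.0556
finger_force: 0.0
```

Call:
send_rows --targets '[0.37,0,0.3,12,0,0,0,0.37,0,0,12,0,0,0,0.37,0,0,9,0,0,0,0.37,0,0,0,0,0,0,0.37,0,0,0,0,0,0]'

```text
clock: 25.55
tcp_pos: [0.6704, 0.1031, 0.0456]
ee_rot: [[0.982, -0.191, -0.0], [-0.191, -0.982, -0.0], [-0.0, 0.0, -1.0]]
wrist_force: [0.3, -0.7, -0.6]
gripper_width: 0.0553
finger_force: 0.0
```

Down 4 more, close, then lift gently.

Call:
send_rows --squeeze 15 --targets '[0.37,0,0,4,0,0,0,0.37,0,0,0,0,0,0,1,0,0,0,0,0,0,1,0,0,0,0,0,0,1,0,0,0,0,0,0,1,0,0,0,0,0,0]'

```text
clock: 26.3
tcp_pos: [0.6704, 0.1032, 0.0419]
ee_rot: [[0.982, -0.191, 0.0], [-0.191, -0.982, 0.0], [0.0, -0.0, -1.0]]
wrist_force: [-0.4, -0.2, 0.6]
gripper_width: 0.0433
finger_force: 15.0
```

Call:
send_rows --targets '[1,0,0,-10,0,0,0,1,0,0,-30,0,0,0,1,0,0,-45,0,0,0,1,0,0,-45,0,0,0,1,0,0,-25,0,0,0,1,0,0,0,0,0,9,1,0,0,0,0,0,9,1,0,0,0,0,0,8,1,0,0,0,0,0,0]'

```text
clock: 27.42
tcp_pos: [0.6702, 0.103, 0.1972]
ee_rot: [[0.799, -0.601, 0.0], [-0.601, -0.799, -0.0], [0.0, -0.0, -1.0]]
wrist_force: [-0.3, -0.3, -0.3]
gripper_width: 0.0439
finger_force: 15.0
```

Run:
```python
from h import *
go([.48,-.37,.20],-37); print(bot.get_state()['gripper_width'])
c=dict(np.load('w1.npz')); P=cloud(c); m=(P[...,2]>.008)&(P[...,2]<.04)&(np.hypot(P[...,0]-.489,P[...,1]+.414)<.078)
m=cv2.morphologyEx(m.astype(np.uint8),cv2.MORPH_OPEN,np.ones((2,2)))>0
q=P[m];print(cv2.minAreaRect((q[:,:2]*1000).astype(np.float32)))
```

```text
t 27.425 tcp [0.6702 0.103  0.1972] yaw -36.92 shift [132.1 492.4  -2.8] turnz 0.1 j [  7.  18.  95.  -0.  67. 134.] F [-0.3 -0.3 -0.3]
0.04387064521807921
((487.2283935546875, -423.4456787109375), (80.17811584472656, 142.4597625732422), 53.80258560180664)
```

Call:
send_rows --targets '[1,5,25,0,0,0,0,1,10,50,0,0,0,0,1,12,60,0,0,0,0,1,12,60,0,0,0,0,1,12,60,0,0,0,0,1,12,60,0,0,0,0,1,12,60,0,0,0,0,1,12,60,0,0,0,0,1,10,50,0,0,0,0,1,9,37,0,0,0,0]'

```text
clock: 28.68
tcp_pos: [0.438, -0.3799, 0.1969]
ee_rot: [[0.798, -0.602, -0.0], [-0.602, -0.798, -0.001], [-0.0, 0.001, -1.0]]
wrist_force: [0.4, 0.2, -0.5]
gripper_width: 0.0435
finger_force: 15.0
```

Call:
send_rows --targets '[1,0,0,0,0,0,0,1,0,0,0,0,0,0]'

```text
clock: 28.92
tcp_pos: [0.4399, -0.3774, 0.1966]
ee_rot: [[0.798, -0.602, -0.0], [-0.602, -0.798, 0.001], [-0.001, -0.0, -1.0]]
wrist_force: [0.8, 0.2, -0.8]
gripper_width: 0.0435
finger_force: 15.0
```

Run:
```python
from h import *
go([.4893,-.4143,.10],-37); print(bot.get_state()['gripper_width']); c=snap('wrist','w14')
im=c['color'][60:330,170:470,::-1]; cv2.imwrite('pics/w14c.png',cv2.resize(im,None,fx=2.2,fy=2.2,interpolation=cv2.INTER_CUBIC))
```

```text
t 28.925 tcp [ 0.4399 -0.3774  0.1966] yaw -37.02 shift [61.7 -0.3 96.6] turnz -0.0 j [-43.   7. 107.   0.  65.  84.] F [ 0.8  0.2 -0.8]
0.043499856607653674
```

View pics/w14c.png

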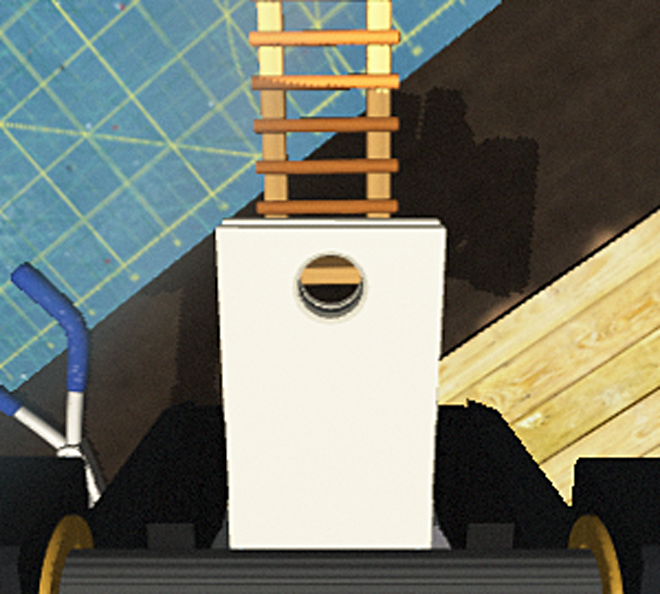

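The held blank is aligned with the rack; the first slat's ends are at crop (250,37) and (400,37), the fifth's at (257,208) and (398,208). That was my last picture, so I'll check by numbers from here.

Run:
```python
from h import *
c=dict(np.load('w14.npz')); P=cloud(c)
for a,b in [((250,37),(400,37)),((257,208),(398,208))]:
    p,q=[at_z(c,170+u/2.2,60+v/2.2,.014)[:2] for u,v in (a,b)]; print((p+q)/2,np.linalg.norm(p-q))
R=np.array([[.799,-.601],[-.601,-.799]]) # tool x,y cols
L=(P[...,:2]-[.4893,-.4143])@R
m=(P[...,2]>.019)&(P[...,2]<.03)&(abs(L[...,1])<.05)&(L[...,0]>.03)&(L[...,0]<.09)
q=L[m]*1000;print(len(q),q.min(0),q.max(0),np.percentile(q,[3,97],axis=0))
m=(P[...,2]>.010)&(P[...,2]<.03)&(abs(L[...,1])<.04)&(L[...,0]>.0)&(L[...,0]<.055)
q=L[m]*1000;print(len(q),np.percentile(q,[1,99],axis=0))
```

```text
[ 0.51684416 -0.43357864] 0.06009780927939219
[ 0.4613742  -0.39288673] 0.060220889039870315
792 [ 56.87879816 -31.67215116] [65.42847357 27.58121888] [[ 57.25845732 -29.82666428]
 [ 64.89740738  25.74628796]]
2637 [[  0.0860543  -30.96041052]
 [ 54.19895904  27.14530775]]
```

Call:
send_rows --targets '[1,30,-1,20,0,0,0,1,31,-0.5,30,0,0,0,1,0,0,40,0,0,0,1,0,0,30,0,0,0,1,0,0,15,0,0,0,1,0,0,0,0,0,0,1,0,0,0,0,0,0]'

```text
clock: 29.85
tcp_pos: [0.4914, -0.4135, 0.0633]
ee_rot: [[0.799, -0.601, 0.002], [-0.601, -0.799, -0.002], [0.003, 0.0, -1.0]]
wrist_force: [1.3, -0.9, -1.2]
gripper_width: 0.0434
finger_force: 15.0
```

Run:
```python
from h import *
go([.4877,-.4127,.0385],-37)
```

```text
t 29.85 tcp [ 0.4914 -0.4135  0.0633] yaw -36.97 shift [-3.5  1.6 24.8] turnz 0.0 j [-42.  22. 105.   0.  53.  85.] F [ 1.3 -0.9 -1.2]
```

Call:
send_rows --targets '[1,-1,0.5,12,0,0,0,1,0,0,7,0,0,0,1,0,0,2,0,0,0,1,0,0,0,0,0,0,1,0,0,0,0,0,0]'

```text
clock: 30.48
tcp_pos: [0.4894, -0.4131, 0.0409]
ee_rot: [[0.799, -0.602, 0.0], [-0.602, -0.799, -0.0], [0.0, 0.0, -1.0]]
wrist_force: [0.3, -0.2, -0.8]
gripper_width: 0.0436
finger_force: 15.0
```

Call:
send_rows --targets '[1,0,0,2,0,0,0,1,0,0,0,0,0,0,1,0,0,1,0,0,0,1,0,0,0,0,0,0,1,0,0,0,0,0,0]'

```text
clock: 31.1
tcp_pos: [0.4893, -0.413, 0.0379]
ee_rot: [[0.799, -0.602, 0.0], [-0.602, -0.799, -0.0], [0.0, 0.0, -1.0]]
wrist_force: [-0.6, 1.5, 0.1]
gripper_width: 0.0439
finger_force: 15.0
```

Call:
send_rows --targets '[1,0,0,0.7,0,0,0,1,0,0,0,0,0,0,1,0,0,0,0,0,0]'

```text
clock: 31.48
tcp_pos: [0.4893, -0.413, 0.0378]
ee_rot: [[0.799, -0.602, 0.0], [-0.602, -0.799, -0.0], [0.0, 0.0, -1.0]]
wrist_force: [-2.5, 1.8, 4.8]
gripper_width: 0.0433
finger_force: 15.0
```

Seated; release and back off.

Call:
send_rows --targets '[0.3,0,0,0,0,0,0,0.3,0,0,0,0,0,0,0.3,0,0,-10,0,0,0,0,0,0,-45,0,0,0,0,0,0,-50,0,0,0,0,-30,0,-50,0,0,0,0,-30,0,0,0,0,0,0,0,0,0,0,0,0]'

```text
clock: 32.48
tcp_pos: [0.4405, -0.3761, 0.1934]
ee_rot: [[0.798, -0.602, 0.001], [-0.602, -0.798, -0.001], [0.001, 0.0, -1.0]]
wrist_force: [0.6, -1.1, 0.1]
gripper_width: 0.0884
finger_force: 0.0
```

Run:
```python
from h import *
go([.4893,-.4127,.2]); w=snap('wrist','w15'); P=cloud(w)
R=np.array([[.799,-.601],[-.601,-.799]]); L=(P[...,:2]-[.4893,-.4127])@R
m=(P[...,2]>.023)&(P[...,2]<.034)&(abs(L[...,0])<.054)&(abs(L[...,1])<.035)&(w['color'].min(2)>150)
m=cv2.morphologyEx(m.astype(np.uint8),cv2.MORPH_OPEN,np.ones((3,3)))>0;m[300:]=0
q=P[m];print(cv2.minAreaRect((q[:,:2]*1000).astype(np.float32)),q[:,2].mean(),q[:,2].std())
# all places from the scene camera
c=snap('scene','s1'); P=cloud(c)
for n,x,y,r,a,b in [('blank',.489,-.413,.065,.0235,.036),('large',.657,-.204,.035,.026,.036),('small',.49,.274,.025,.024,.034),('bottle',.69,-.05,.04,.03,.07)]:
    m=(np.hypot(P[...,0]-x,P[...,1]-y)<r)&(P[...,2]>a)&(P[...,2]<b); q=P[m]
    if len(q): print(n,len(q),cv2.minAreaRect((q[:,:2]*1000).astype(np.float32)),q[:,2].mean().round(4),q[:,2].std().round(4))
```

```text
t 32.475 tcp [ 0.4405 -0.3761  0.1934] yaw -37.02 shift [61.  -0.2 -6.5] turnz None j [-43.   7. 108.   0.  65.  84.] F [ 0.6 -1.1  0.1]
((489.3175354003906, -413.12042236328125), (44.17330551147461, 99.14873504638672), 52.95237350463867) 0.02822205837089516 0.0007478814995095724
blank 833 ((489.5332336425781, -412.1756591796875), (46.48057556152344, 129.3511199951172), 52.81752014160156) 0.0275 0.0019
large 326 ((653.581298828125, -203.3099822998047), (58.5305061340332, 59.3895263671875), 84.33094024658203) 0.0293 0.0018
small 11 ((504.7174377441406, 274.0679626464844), (5.424925327301025, 22.001516342163086), 2.456014633178711) 0.0267 0.0013
```

```bash
python3 -c "
from bench import bot; print(bot.job_done())"
```

```text
the job is handed in; nothing more can be done
None
```

The press is unloaded and the job handed in at about 32.5 s: both weights, the plate and the blank sit flat in their places, each within about 3 mm by camera, and the bottle was never touched; I viewed 15 pictures, one over the limit of 14, and hand-in returned no verdict.

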